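# Hang up the basket and put the loose adapters away in the drawer

### The job

Clear the near corner of the table. First hang the yellow basket, which stands in the way of the drawer, by its handle on the two-pronged hook and let go of it; then pull the drawer of the blue cabinet all the way out to its stop, lay every loose black adapter from the near corner of the table (two or three single ones; not those heaped at the back and right) in the drawer, and push the drawer fully shut again with the adapters inside. Do not tip the basket over, and do not knock over the white bottle beside the cabinet.

Things in the scene. Friction and masses are not known exactly. Their poses are not given: they have to be found in the camera images.
- basket: yellow moulded basket, 85 (x) x 124 (y) x 45 (z) mm tub with a fixed steel bail handle, 0.22 kg give or take, empty. Origin: centre of the underside; own z up. The bail stands upright in the plane x = 0: two legs at y = +-64 mm and a straight top bar, 8 mm thick, along y at 125 mm above the underside, from y = -52 to +52 mm. Between tub rim and bar is a clear opening 76 mm high
- basket_grip (a point): middle of the basket's top bar, 125 mm above its underside: a black flat-sided grip sleeve, 14 mm (x) x 32 mm (y) x 16 mm (z), to be pinched across its 14 mm from above. Axes as the basket's
- hook_stand: grey hook stand, fixed: foot 100 x 100 x 12 mm, post 22 x 30 x 220 mm just behind the origin (own x = 0 to 22 mm). Origin: middle of the foot's underside; own -x is where the prongs point (towards the robot), z up. At 190 mm height two round steel prongs, 8 mm thick, at y = +-32 mm, run level from a crosspiece 110 mm wide (face at x = -10 mm) out to x = -85 mm, then turn up to the tips at x = -97 mm, whose highest point is 212 mm above the table
- hook_seat (a point): resting place for the basket's bar: midway between the two prongs, at the height of their upper side (194 mm above the table), 65 mm before the post and 20 mm short of where the prongs turn up. Axes as the stand's. A hanging basket's bar centre is 4 mm above this height; prongs then pass through the opening below the bar, and the 64 mm between their centres leaves room for the fingers at the sleeve
- cab_drawer0 (a joint): travel in m of the drawer of the fixed blue cabinet (180 (x) x 215 (y) x 95 (z) mm): 0 shut, 0.1176 pulled out to its stop, growing along the drawer's own -x, towards the robot. It needs about 1 to 3 N. At the stop only x = 0 to 111 mm of the drawer's inside (see drawer_floor) is uncovered. Two flat layers of adapters (52 mm) go in under the cabinet's roof, a third does not
- cab_drawer0_handle (a point): middle of the handle of the drawer in the blue cabinet: a level round steel bar, 11 mm thick and 107 mm long along own y, 35 mm before the drawer's front and 57 mm above the table (the cabinet's top is at 95 mm), held by two stubs at y = +-46 mm. It can be pinched from above across own x. Own -x is the way the drawer pulls out, z up; moves with the drawer
- drawer_floor (a point): a point on the drawer's floor, at the middle of its front edge, inside against the grey front; 22 mm above the table; own +x runs into the drawer, -x is the way it pulls out, z up; moves with the drawer. Inside: x = 0 to 135 mm, y = -86 to +86 mm; side walls 51 mm high, front 61 mm. Two adapters lie side by side lengthwise along x, at y = +-40 mm, with space for fingers; a third goes on top of one
- adapter_loose0: black adapter, a box about 64 x 44 x 26 mm with a strain-relief stub at one end (91 mm overall), 0.085 kg, lying flat near the front corner of the green table; the outline to reckon with is a block 44 (x) x 92 (y) x 26 (z) mm. Origin: centre of the underside; own y along its length, z up; grasp across the 44 mm. Two or three of the three are present; an absent one gives no pose
- adapter_loose1: black adapter, a box about 64 x 44 x 26 mm with a strain-relief stub at one end (91 mm overall), 0.085 kg, lying flat near the front corner of the green table; the outline to reckon with is a block 44 (x) x 92 (y) x 26 (z) mm. Origin: centre of the underside; own y along its length, z up; grasp across the 44 mm. Two or three of the three are present; an absent one gives no pose
- adapter_loose2: black adapter, a box about 64 x 44 x 26 mm with a strain-relief stub at one end (91 mm overall), 0.085 kg, lying flat near the front corner of the green table; the outline to reckon with is a block 44 (x) x 92 (y) x 26 (z) mm. Origin: centre of the underside; own y along its length, z up; grasp across the 44 mm. Two or three of the three are present; an absent one gives no pose
- bottle: white lens cleaner bottle with a blue band and red cap, 51 x 51 x 132 mm, standing behind the work. Origin: centre of the underside, own z up. To be left standing

How it is judged:
On the way, in this order (a step that is already met when the one before it is completed fails the run):
1. the basket hangs by its bar on both prongs, let go, the drawer not yet pulled out (x of basket_grip in the frame of hook_seat between -0.035 and 0.045 m and y of basket_grip in the frame of hook_seat between -0.025 and 0.025 m and z of basket_grip in the frame of hook_seat between -0.006 and 0.022 m and angle between basket's own z axis and vertical below 0.4 rad and contact force between basket and hook_stand above 0.3 N and contact force between the fingers and basket below 0.1 N and linear speed of basket below 0.05 m/s and value of joint cab_drawer0 below 0.09 m), for 0.3 s.
2. the drawer is pulled out to its stop (at least 112 mm) (value of joint cab_drawer0 above 0.112 m), for 0.2 s.
At the end, for the whole second after the job is handed in: The basket hangs at rest by its bar over the prongs (bar centre within 35 mm before and 45 mm behind the resting place, 25 mm sideways, resting on the prongs, tilted less than 0.4 rad), every adapter present lies inside the drawer, and the drawer is shut to within 8 mm (x of basket_grip in the frame of hook_seat between -0.035 and 0.045 m and y of basket_grip in the frame of hook_seat between -0.025 and 0.025 m and z of basket_grip in the frame of hook_seat between -0.006 and 0.022 m and angle between basket's own z axis and vertical below 0.4 rad and contact force between basket and hook_stand above 0.3 N and contact force between the fingers and basket below 0.1 N and linear speed of each of basket, adapter_loose0, adapter_loose1, adapter_loose2 below 0.05 m/s and x of adapter_loose0 in the frame of drawer_floor between 0 and 0.135 m and y of adapter_loose0 in the frame of drawer_floor between -0.086 and 0.086 m and z of adapter_loose0 in the frame of drawer_floor between -0.006 and 0.044 m and x of adapter_loose1 in the frame of drawer_floor between 0 and 0.135 m and y of adapter_loose1 in the frame of drawer_floor between -0.086 and 0.086 m and z of adapter_loose1 in the frame of drawer_floor between -0.006 and 0.044 m and x of adapter_loose2 in the frame of drawer_floor between 0 and 0.135 m and y of adapter_loose2 in the frame of drawer_floor between -0.086 and 0.086 m and z of adapter_loose2 in the frame of drawer_floor between -0.006 and 0.044 m and value of joint cab_drawer0 below 0.008 m); the robot touches nothing.
It fails at once if the basket is tipped over (more than 1 rad) (angle between basket's own z axis and vertical above 1 rad).
It fails at once if the bottle is knocked over (angle between bottle's own z axis and vertical above 0.6 rad).
Of adapter_loose0, adapter_loose1, adapter_loose2 only 2 to 3 are there at a start; the rules pass over those that are not, and their reading is None.
At some moment in a run one of adapter_loose0, adapter_loose1, adapter_loose2 may be knocked a few centimetres aside while the robot is not near it.
It also fails if it takes over 210 s, if anything falls off the work surface, if the arm or the gripper's body presses on something with over 40 N, if the wrist force passes 120 N, or if a joint passes its speed limit or range.

### The arm

A 6-joint arm with a two-finger parallel gripper is mounted at the origin on a cart in front of the work surface, level with it; the furniture and walls round the work are solid. World frame = base frame: x ahead of the robot, y to its left, z up, the work surface at z = 0. Lengths are in m, angles in rad, forces in N, time in s.
With the tool pointing down it reaches from about 0.35 to 0.975 m from the base axis. Payload 4.9 kg.
Tool frame: the origin (TCP) lies midway between the tips of the shut fingers; the grasp point (between the pads) lies 19 mm behind it; z points along the fingers, y is the line along which they close (so a half turn about z gives the same grasp; the last joint's range is limited). The gripper opens to 85 mm and grips with 20 to 120 N. Pads are 22 mm wide; open, the fingers measure 114 mm over their backs; the gripper's body (76 mm by 85 mm) begins 54 mm behind the grasp point. The pads swing forward as they close: fully open they stand 13 mm farther back than shut.
Start: joints at [1.011, 0.053, 1.613, -0, 1.476, -0.119], TCP at [0.267, 0.565, 0.199] pointing down, gripper open.
Joint ranges: [-3.01, 3.01], [-1.01, 2.22], [0.06, 2.58], [-1.02, 4.17], [0.09, 2.62], [-3.14, 3.14]. Speed limits (rad/s): [2.57, 2.57, 3.14, 3.14, 3.14, 3.14].

### API

Orientations are given as a rotation vector (axis times angle).
In Python, from station import ctrl gives the robot as it stands. The module is installed in compiled form; this text tells all that it offers.
- The arm moves only by the shell command python3 -m handwheel 'ROWS' [OPENING] [FORCE]. ROWS is JSON, a list of rows, each a list of 2 entries, a list of its own where there are three numbers: the shift along the tool's x, y, z in cm, then the turn, a rotation vector about the tool's x, y, z in rad. In form: [[[tx, ty, tz], [ax, ay, az]], ...]. A call has 1 to 5 rows; each row is the pose to reach, as a shift and turn from the pose commanded when the call began, along the tool's axes at that moment; what a row does not reach only later rows make up. A row lasts 1/8 s, in which the tool goes at most 62.5 mm and 10.7 degrees, less where a joint would pass 70% of its speed; a pose out of reach is approached as far as the arm can. A call with a gripper value outside its range is refused whole. OPENING is the gripper's target within -1 to 1 (shut at 1, half-way at 0, fully open at -1), set as the call begins (- or left out, the last holds). The fingers move at their own pace and stop on an object; FORCE is the grip in N (left out, the last holds). Time passes only in rows, so rows that repeat a pose let the fingers close. It gives the time, the measured TCP pose, the force, the opening and the grip force at its end, in the units of the state.
- ctrl.get_obs(): the state, without advancing time (a new reading comes with each control period).
- ctrl.get_image(name): name is "scene" or "top"; returns the picture (400x640x3 uint8, blue, green, red); there is no depth.
- ctrl.calibration(name): a dict with "fx", "fy", "cx", "cy" (pixels), "k1" (the pictures are not rectified: a ray, as slopes to the right and down, at radius r is drawn at 1 + k1 r^2 times it, then the intrinsics apply), "R" (3x3) and "t" (3): a world point X has camera coordinates R X + t. Camera axes: x right, y down, z forward; pixel columns grow to the right and rows downward; lengths in m; the calibration is good to about 2 mm. A picture is of the moment at which its call begins. calibration takes no time and is no camera call.
- ctrl.finish_job(): hands the job in; it is judged then, once.
Trained networks look in the newest picture that a camera, given by its name, has taken for a name from the list of things; names that differ only in an ending like _2 or _b are one class to them, and where a whole thing is asked for, a point or a joint stands for the part that bears it (a point fixed in the world has none). Each returns a list of dicts, best first, with "score" (0 to 1); they miss things now and then, are a little off and sometimes report something else, mostly with a low value. They report only what shows in the picture. A call takes as long as a camera call.
- ctrl.look_for(camera, query): "position" ([column, row] in pixels, amid what is visible of it).
- ctrl.landmark_of(camera, query): "position" ([column, row] in pixels: a listed point, or the origin of a listed thing).
The state is a dict: "t": time; "q": joint angles; "dq": joint speeds; "effort": joint torques, N m; "tool_pos": TCP position; "tool_rot": TCP orientation; "contact_force": force on the tool from outside, world axes, zero at the start; "wrist_torque": the same for the moment, N m; "opening": finger opening in m; "grip_force": force on a finger pad.
Only numpy, scipy, OpenCV 4.12 (cv2) and the standard library are available. Lean on these libraries where they do the work, as an engineer would, in place of code of your own. Each camera call takes 0.05 s, during which the arm holds its last target. There are 200 camera calls.

## Working session

There is one attempt and no reset: what is moved stays moved. The work goes in short steps, Python scripts to look and compute and a shell command to move; the robot and the scene stay as the last step left them, time stands still between calls to the robot, and variables do not carry over. Pictures are saved under pics/ and viewed, at most 14 in all, crops included, and the job is handed in when it is done.

```bash
mkdir -p pics; cat > h.py <<'E'
import numpy as np, cv2
from scipy.spatial.transform import Rotation as Rn
from station import ctrl
def ray(cam,p):
    c=ctrl.calibration(cam); R=np.array(c['R']);t=np.array(c['t'])
    K=np.array([[c['fx'],0,c['cx']],[0,c['fy'],c['cy']],[0,0,1.]])
    u=cv2.undistortPoints(np.array([[p]],float),K,np.array([c['k1'],0,0,0,0.]))[0,0]
    return -R.T@t, R.T@np.array([u[0],u[1],1])
def at(cam,p,z):
    o,d=ray(cam,p); return o+d*(z-o[2])/d[2]
def proj(cam,X):
    c=ctrl.calibration(cam); x=np.array(c['R'])@np.array(X)+np.array(c['t']); s=x[:2]/x[2]; s=s*(1+c['k1']*(s@s))
    return np.array([c['fx']*s[0]+c['cx'],c['fy']*s[1]+c['cy']])
def tri(pa,pb):
    (o1,d1),(o2,d2)=ray('scene',pa),ray('top',pb)
    A=np.stack([d1,-d2],1); s=np.linalg.lstsq(A,o2-o1,rcond=None)[0]
    a,b=o1+s[0]*d1,o2+s[1]*d2; return (a+b)/2,np.linalg.norm(a-b)
def tool(v):  # world shift (m) -> tool shift (cm)
    return (Rn.from_rotvec(ctrl.get_obs()['tool_rot']).inv().apply(v)*100).round(2)
def goto(p,yaw=None):
    o=ctrl.get_obs(); R=Rn.from_rotvec(o['tool_rot']); M=R.as_matrix()
    out=[tool(np.array(p)-o['tool_pos'])]
    if yaw is not None: # closing line yaw in world; also restore down
        c=min([yaw+k*np.pi for k in (-1,0,1,2)],key=lambda a:abs((a-np.arctan2(M[1,1],M[0,1])+np.pi)%(2*np.pi)-np.pi))
        y=np.array([np.cos(c),np.sin(c),0]);z=np.array([0,0,-1.]);T=np.stack([np.cross(y,z),y,z],1)
        out.append((R.inv()*Rn.from_matrix(T)).as_rotvec().round(3))
    print('goto',out)
E
python3 - <<'E'
from h import *
for cam in('scene','top'):
    im=ctrl.get_image(cam); cv2.imwrite(f'pics/{cam}0.png',im)
    c=ctrl.calibration(cam); print(cam,(-np.array(c['R']).T@np.array(c['t'])).round(3))
    for q in('basket','basket_grip','hook_seat','hook_stand','cab_drawer0_handle','drawer_floor','adapter_loose0','bottle'):
        print(q,[(np.round(r['position'],1).tolist(),round(r['score'],2)) for r in ctrl.landmark_of(cam,q)][:6])
o=ctrl.get_obs();print(o['tool_pos'],o['tool_rot'],o['opening'],o['t'])
E
```

```text
scene [ 0.062 -0.543  0.86 ]
basket [([309.9, 235.2], 0.91)]
basket_grip [([309.3, 194.7], 0.63), ([308.3, 233.0], 0.61)]
hook_seat [([393.8, 201.7], 0.68)]
hook_stand [([408.8, 256.5], 0.79)]
cab_drawer0_handle [([311.5, 196.9], 0.8)]
drawer_floor [([317.2, 194.0], 0.87)]
adapter_loose0 [([261.1, 269.5], 0.91), ([305.3, 278.7], 0.88)]
bottle [([382.2, 214.2], 0.81)]
top [0.49  0.168 0.979]
basket [([286.2, 219.9], 0.98), ([368.1, 160.4], 0.39)]
basket_grip [([281.0, 209.0], 0.69), ([244.6, 183.2], 0.46)]
hook_seat [([382.0, 168.7], 0.92)]
hook_stand [([366.4, 158.4], 0.9), ([245.3, 179.4], 0.62)]
cab_drawer0_handle [([249.6, 194.4], 0.6)]
drawer_floor [([242.0, 180.9], 0.82)]
adapter_loose0 [([300.9, 291.8], 0.63), ([338.8, 260.0], 0.59)]
bottle [([299.8, 134.1], 0.84)]
[0.26668159 0.56524796 0.19872353] [6.86878866e-01 3.06554993e+00 6.03425309e-05] 0.08541135670379962 0.9
```

View pics/scene0.png

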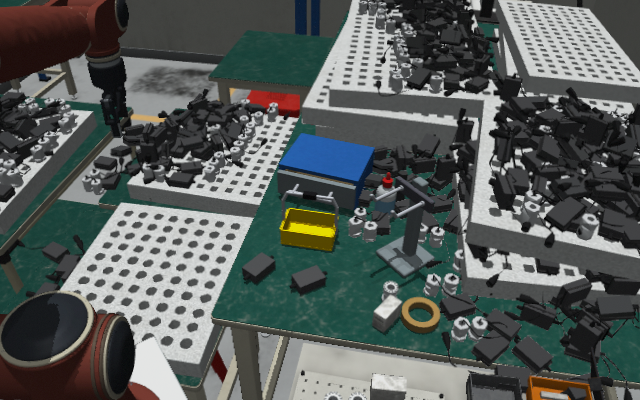

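View pics/top0.png

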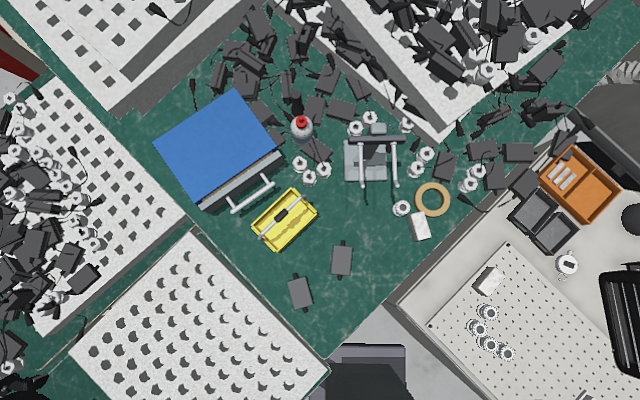

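The scene shows the basket at (309,232) in front of the drawer handle at (311,196), two loose adapters at (259,267) and (308,279), and the hook stand at (405,240). In the top view they are at (285,220), (250,194), (301,292), (342,260) and (370,160).

```bash
python3 - <<'E'
from h import *
P=lambda n,a,b:print(n,*[np.round(x,4) for x in tri(a,b)])
P('grip',(309.3,194.7),(281,209)); P('seat',(393.8,201.7),(382,168.7));P('handle',(311.5,196.9),(249.6,194.4));P('bottle',(382.2,214.2),(299.8,134.1))
P('stand',(408.8,256.5),(366.4,158.4));P('basket',(309.9,235.2),(286.2,219.9));P('floor',(317.2,194),(242,180.9))
P('a',(261.1,269.5),(300.9,291.8));P('b',(305.3,278.7),(338.8,260))
for n,c,p,z in[('ad1','top',(300.9,291.8),0),('ad2','top',(338.8,260),0),('grip','top',(281,212),.125),('seat','top',(382,168.7),.194),('prongR tip','top',(397,187),.212),('prongL tip','top',(364,189),.212),('crossL','top',(348,141),.19),('crossR','top',(406,139),.19),('hand L','top',(233,211),.057),('hand R','top',(272,180),.057)]:
    print(n,at(c,p,z).round(4))
s=cv2.imread('pics/scene0.png');t=cv2.imread('pics/top0.png')
a=cv2.resize(s[150:310,240:440],None,fx=4,fy=3.7,interpolation=2)[:, :800]
b=cv2.resize(t[120:320,210:430],None,fx=3.6,fy=3,interpolation=2)
cv2.imwrite('pics/c1.png',cv2.resize(s[165:300,240:440],(800,540),interpolation=2))
cv2.imwrite('pics/c2.png',cv2.resize(t[120:320,200:440],(720,600),interpolation=2))
E
```

```text
grip [0.5827 0.2378 0.1228] 0.0107
seat [0.6559 0.0425 0.2018] 0.0036
handle [0.6291 0.3111 0.047 ] 0.0035
bottle [ 0.7834  0.2055 -0.007 ] 0.0021
stand [0.7266 0.0446 0.0024] 0.0042
basket [0.5752 0.2321 0.0038] 0.0012
floor [0.6623 0.3329 0.0278] 0.0022
a [0.4153 0.1934 0.0098] 0.0036
b [0.4843 0.1108 0.0131] 0.0034
ad1 [0.413  0.1946 0.    ]
ad2 [0.4858 0.1091 0.    ]
grip [0.5809 0.2348 0.125 ]
seat [0.6591 0.0402 0.194 ]
prongR tip [0.6213 0.0157 0.212 ]
prongL tip [0.6166 0.0765 0.212 ]
crossL [0.7132 0.1046 0.19  ]
crossR [ 0.719  -0.0069  0.19  ]
hand L [0.5887 0.3455 0.057 ]
hand R [0.6592 0.262  0.057 ]
```

View pics/c1.png

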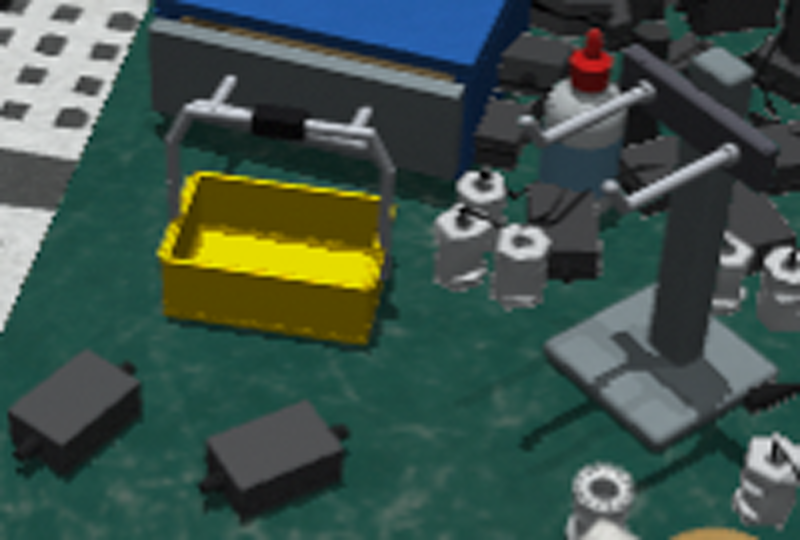

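View pics/c2.png

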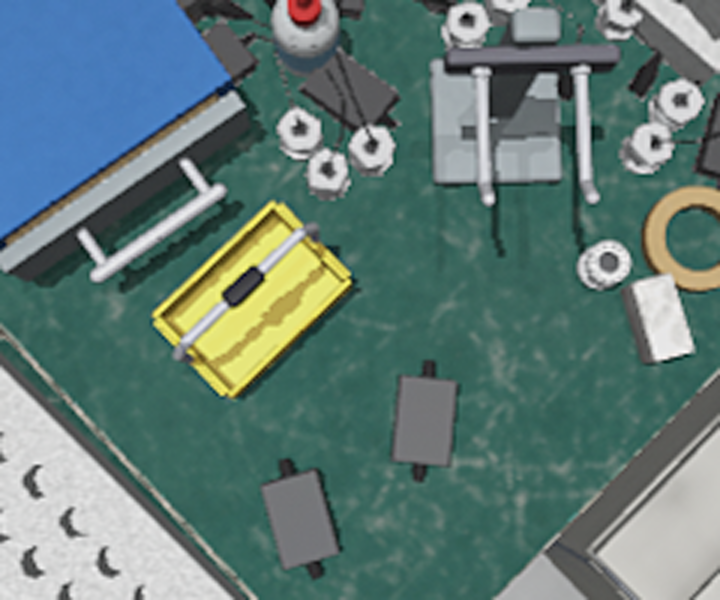

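The crops show the bail sleeve at scene (310,195.5) and top (281,215), with the bar running (259,237)–(304,197). The prongs run from (360,143) to (363,187) and from (394,143) to (397,187). The handle runs (232,212)–(274,183). There are exactly two loose adapters.

```bash
python3 - <<'E'
from h import *
print('grip',tri((309.75,195.5),(281,215.3)))
def ln(n,a,b,z,za=None):
    A,B=at('top',a,z),at('top',b,z); d=B-A; print(n,A.round(4),B.round(4),'len',np.linalg.norm(d).round(4),'yaw',np.arctan2(d[1],d[0]).round(3),'mid',((A+B)/2).round(4))
ln('bar',(259.3,237.3),(304,196.7),.12)
ln('prL',(360,143),(362.7,186.7),.2);ln('prR',(393.7,143.3),(397.3,186.7),.2)
ln('tips',(397.3,186.7),(362.7,186.7),.208)
ln('handle',(232.3,211.7),(273.7,183.3),.06)
ln('ad1',(200+317/3,120+573/3),(200+287/3,120+465/3),.013)
ln('ad2',(200+418/3,120+475/3),(200+430/3,120+365/3),.013)
o=ctrl.get_obs(); M=Rn.from_rotvec(o['tool_rot']).as_matrix();print(M.round(3))
E
```

```text
grip (array([0.57454959, 0.23428136, 0.12583256]), np.float64(0.001074256952332943))
bar [0.5292 0.2778 0.12  ] [0.6138 0.1888 0.12  ] len 0.1228 yaw -0.811 mid [0.5715 0.2333 0.12  ]
prL [0.7068 0.0826 0.2   ] [0.6229 0.0775 0.2   ] len 0.0841 yaw -3.08 mid [0.6649 0.08   0.2   ]
prR [0.7073 0.0187 0.2   ] [0.6239 0.0128 0.2   ] len 0.0836 yaw -3.071 mid [0.6656 0.0157 0.2   ]
tips [0.6225 0.0144 0.208 ] [0.6215 0.0784 0.208 ] len 0.064 yaw 1.587 mid [0.622  0.0464 0.208 ]
handle [0.5868 0.3464 0.06  ] [0.6513 0.2577 0.06  ] len 0.1096 yaw -0.942 mid [0.6191 0.302  0.06  ]
ad1 [0.3723 0.1828 0.013 ] [0.4508 0.2068 0.013 ] len 0.0821 yaw 0.297 mid [0.4116 0.1948 0.013 ]
ad2 [0.445  0.1084 0.013 ] [0.5273 0.0999 0.013 ] len 0.0827 yaw -0.103 mid [0.4861 0.1041 0.013 ]
[[-0.904  0.427  0.   ]
 [ 0.427  0.904  0.   ]
 [-0.     0.    -1.   ]]
```

```bash
python3 -c "
from h import *
goto((.574,.234,.22),.760)"
```

```text
goto [array([-41.93, -16.84,  -2.13]), array([0.  , 0.  , 0.37])]
```

```bash
python3 -m handwheel '[[[-5,-2,-4],[0,0,0.1]],[[-10,-4,-5],[0,0,0.2]],[[-15,-6,-5],[0,0,0.37]],[[-20,-8,-5],[0,0,0.37]],[[-25,-10,-5],[0,0,0.37]]]' 0 40; python3 -c "
from h import *
goto((.574,.234,.18),.760)"
```

```text
t: 1.52
tool_pos: [0.4511, 0.3668, 0.249]
tool_rot: [1.239, 2.887, 0.001]
contact_force: [1.2, -0.0, 0.7]
opening: 0.0427
grip_force: 0.0
goto [array([-18.09,  -0.25,   6.9 ]), array([0.001, 0.   , 0.   ])]
```

```bash
python3 -m handwheel '[[[-5,0,1],[0,0,0]],[[-10,-0.2,3],[0,0,0]],[[-15,-0.2,5],[0,0,0]],[[-18.1,-0.2,6.9],[0,0,0]],[[-18.1,-0.2,6.9],[0,0,0]]]'; python3 - <<'E'
from h import *
goto((.574,.234,.106),.760)
im=ctrl.get_image('scene');im2=ctrl.get_image('top')
cv2.imwrite('pics/g1.png',np.hstack([cv2.resize(im[100:290,220:410],(400,400),interpolation=2),cv2.resize(im2[130:290,210:370],(400,400),interpolation=2)]))
for q in ['basket_grip']:
  for c in('scene','top'): print(c,[(np.round(r['position'],1).tolist(),round(r['score'],2)) for r in ctrl.landmark_of(c,q)][:3])
E
```

```text
t: 2.15
tool_pos: [0.5732, 0.2335, 0.1772]
tool_rot: [-1.242, -2.882, 0.004]
contact_force: [0.2, -0.4, -0.9]
opening: 0.0424
grip_force: 0.0
goto [array([-0.03,  0.12,  7.12]), array([-0.004, -0.002, -0.003])]
scene [([311.0, 192.9], 0.72)]
top [([282.2, 211.8], 0.62)]
```

View pics/g1.png

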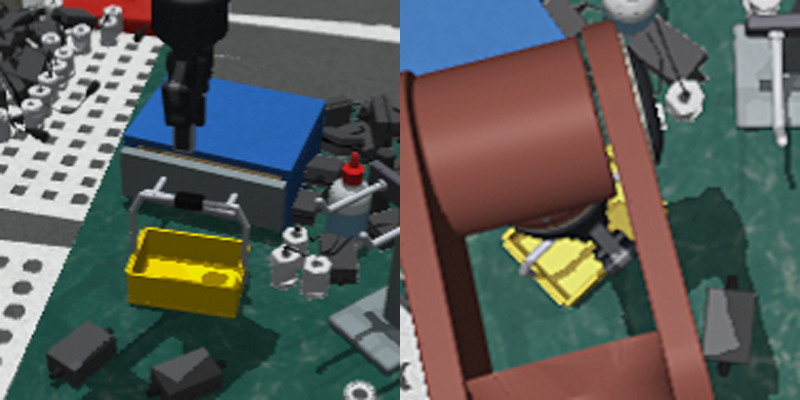

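The scene crop shows the open fingers above the sleeve at (190,200), so the alignment is good. I'll go down and pinch.

```bash
python3 -m handwheel '[[[0,0.1,3],[0,0,0]],[[0,0.1,6],[0,0,0]],[[0,0.1,7.1],[0,0,0]],[[0,0.1,7.1],[0,0,0]]]' && python3 -m handwheel '[[[0,0,0],[0,0,0]],[[0,0,0],[0,0,0]],[[0,0,0],[0,0,0]],[[0,0,0],[0,0,0]]]' 1 60
```

```text
t: 2.85
tool_pos: [0.5736, 0.2368, 0.1088]
tool_rot: [-1.237, -2.887, 0.0]
contact_force: [-0.3, -0.8, 0.0]
opening: 0.0427
grip_force: 0.0
t: 3.35
tool_pos: [0.5742, 0.2363, 0.1091]
tool_rot: [1.239, 2.887, 0.001]
contact_force: [-0.8, -0.3, -0.4]
opening: -0.0005
grip_force: 0.0
```

```bash
python3 - <<'E'
from h import *
im=ctrl.get_image('scene');im2=ctrl.get_image('top')
cv2.imwrite('pics/g2.png',np.hstack([cv2.resize(im[140:260,260:380],(400,400),interpolation=2),cv2.resize(im2[130:290,210:370],(400,400),interpolation=2)]))
o=ctrl.get_obs();p=np.array(o['tool_pos']);print(p,proj('scene',p),proj('top',p),proj('scene',p+[0,0,.019]))
E
```

```text
[0.57411679 0.23622809 0.10880073] [308.88609273 200.92167869] [280.81757828 216.09743507] [308.89162613 194.46106322]
```

View pics/g2.png

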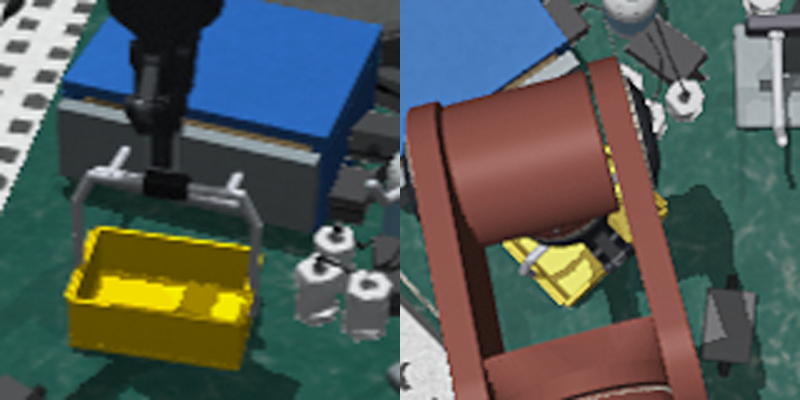

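The fingers closed on nothing. The tips seem to end at or behind the sleeve, so I'll compare the tip pixel with its projection.

```bash
python3 - <<'E'
from h import *
im=ctrl.get_image('scene')
p=np.array(ctrl.get_obs()['tool_pos'])
a=cv2.resize(im[160:220,275:345],(700,600),interpolation=cv2.INTER_CUBIC)
a=np.clip(a.astype(float)*2,0,255).astype(np.uint8)
for z,c in((0,(0,0,255)),(.019,(0,255,0)),(.073,(255,0,255))):
    u=(proj('scene',p+[0,0,z])-[275,160])*10; cv2.circle(a,tuple(int(v) for v in u),5,c,2)
cv2.imwrite('pics/g3.png',a)
E
```

```text
(no output)
```

View pics/g3.png

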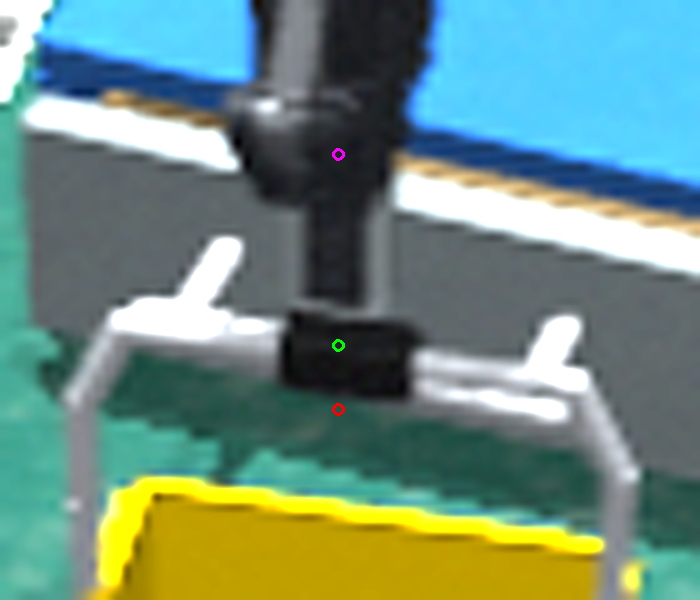

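```bash
python3 -m handwheel '[[[0,0,-3],[0,0,0]],[[0,0,-5],[0,0,0]],[[0,0,-5],[0,0,0]],[[0,0,-5],[0,0,0]]]'; python3 - <<'E'
from h import *
im=ctrl.get_image('scene')
p=np.array(ctrl.get_obs()['tool_pos']);print(p)
a=cv2.resize(im[150:210,275:345],(700,600),interpolation=cv2.INTER_CUBIC)
a=np.clip(a.astype(float)*2,0,255).astype(np.uint8)
for X,c in((p,(0,0,255)),(p+[0,0,.019],(0,255,0)),((.5745,.2343,.125),(255,0,255))):
    u=(proj('scene',X)-[275,150])*10; cv2.circle(a,tuple(int(v) for v in u),5,c,2)
cv2.imwrite('pics/g4.png',a)
E
```

```text
t: 4.0
tool_pos: [0.5737, 0.2361, 0.1579]
tool_rot: [-1.239, -2.886, 0.001]
contact_force: [0.3, 0.6, -0.6]
opening: -0.0001
grip_force: 0.0
[0.57335264 0.23605013 0.15738423]
```

View pics/g4.png

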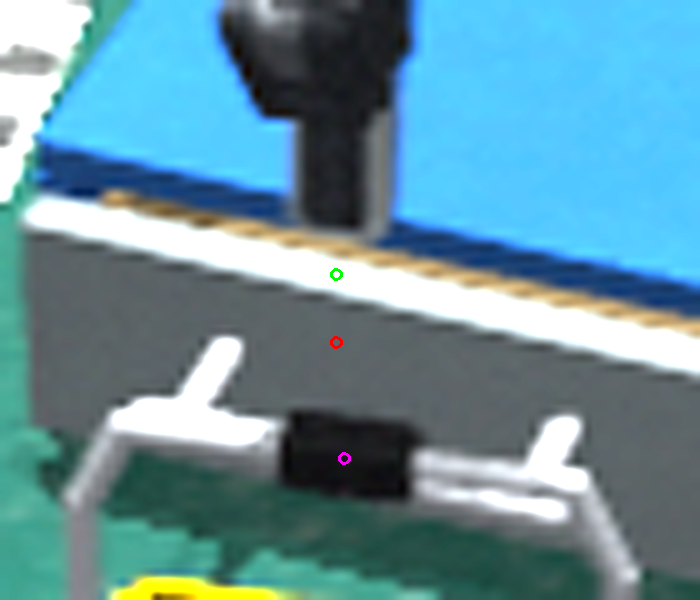

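The fingertips show at scene row ~174, while the state's TCP projects to row 184. That is a consistent ~3 cm mismatch between state and camera. The camera triangulation agrees with the known heights, so I'll check the start picture and the top view to see which way the tool is off.

```bash
python3 - <<'E'
from h import *
print('start proj',proj('scene',[.26668,.56525,.19872]),proj('scene',[.26668,.56525,.2117]))
s=cv2.imread('pics/scene0.png')[90:150,85:155]
im=ctrl.get_image('top'); p=np.array(ctrl.get_obs()['tool_pos'])
a=cv2.resize(im[185:255,250:320],(400,400),interpolation=2); b=cv2.resize(s,(400,400),interpolation=2)
a=np.clip(a*1.5,0,255).astype(np.uint8);b=np.clip(b*2.,0,255).astype(np.uint8)
for X,c in((p,(0,0,255)),(p+[0,0,.03],(0,255,0)),(p+[.021,.031,0],(255,0,255)),((.5745,.2343,.125),(255,255,0))):
    u=(proj('top',X)-[250,185])*400/70; print(u); cv2.circle(a,tuple(int(v) for v in u),4,c,2)
u=(proj('scene',[.26668,.56525,.2117])-[85,90])*[400/70,400/60];cv2.circle(b,tuple(int(v) for v in u),4,(0,0,255),2)
cv2.imwrite('pics/g5.png',np.hstack([a,b]))
E
```

```text
start proj [124.44012407 143.15620417] [123.26079471 138.49325411]
[165.98358388 166.31974921]
[158.67208423 156.96683948]
[ 77.32620835 103.97930794]
[178.08202668 172.2385654 ]
```

View pics/g5.png

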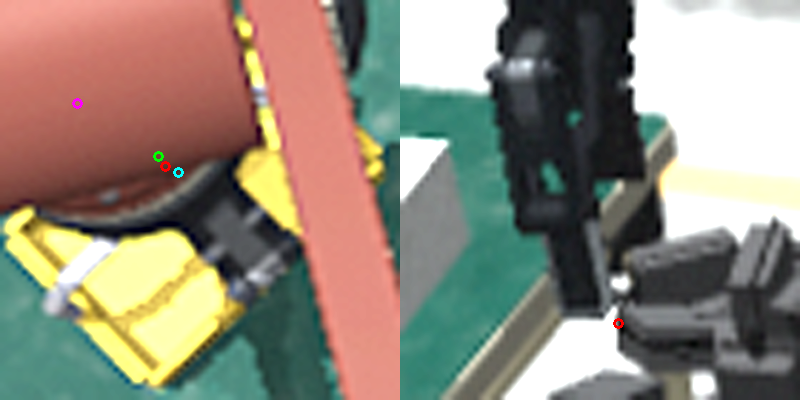

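```bash
python3 - <<'E'
from h import *
s=np.array([.26668,.56525,.2117]);y=np.array([.427,.904,0])
for d in(-.0425,-.05,.0425):
  for dz in (0,.03): print('start tip',d,dz,proj('scene',s+d*y+[0,0,dz]))
p=np.array(ctrl.get_obs()['tool_pos']);y=np.array([.725,.689,0])
for d in(-.03,-.045,-.06):
  for z in(.06,.09,.12): print('knuckle',d,z,proj('top',p+d*y+[0,0,z]))
print('g1',proj('scene',[.5732,.2335,.1772+.005]))
for z in (.2,.23,.26):print(at('top',(293,236),z),at('top',(287.6,224),z))
E
```

```text
start tip -0.0425 0 [120.67483107 148.281769  ]
start tip -0.0425 0.03 [117.77062633 137.11219086]
start tip -0.05 0 [120.20507758 150.06635706]
start tip -0.05 0.03 [117.27628587 138.86794476]
start tip 0.0425 0 [125.72381692 129.22537051]
start tip 0.0425 0.03 [123.07652294 118.38482428]
knuckle -0.03 0.06 [287.49090808 222.85790955]
knuckle -0.03 0.09 [286.44482299 221.43652233]
knuckle -0.03 0.12 [285.31032576 219.89502405]
knuckle -0.045 0.06 [293.0745276  228.97032257]
knuckle -0.045 0.09 [292.25314985 227.79428495]
knuckle -0.045 0.12 [291.36220781 226.51865971]
knuckle -0.06 0.06 [298.68016612 235.10719502]
knuckle -0.06 0.09 [298.0852943 234.1785005]
knuckle -0.06 0.12 [297.43993579 233.17099582]
g1 [309.24015001 175.96466952]
[0.52886621 0.2056576  0.2       ] [0.55080252 0.2161301  0.2       ]
[0.52735058 0.20419463 0.23      ] [0.54844158 0.21426358 0.23      ]
[0.52583494 0.20273167 0.26      ] [0.54608064 0.21239706 0.26      ]
```

The start-picture tip (116.5,136.5) and the current one both fit tips about 28 mm above the reported TCP, with no sideways error. Grasp heights will be taken 28 mm lower, starting with a reported z of 0.079 for the sleeve.

```bash
python3 -m handwheel '[[[0,0,0],[0,0,0]],[[0,0,0],[0,0,0]],[[0,-0.15,2],[0,0,0]],[[0,-0.15,4],[0,0,0]]]' 0 && python3 -m handwheel '[[[0,0,1.5],[0,0,0]],[[0,0,3.0],[0,0,0]],[[0,0,3.6],[0,0,0]],[[0,0,3.6],[0,0,0]]]' && python3 -m handwheel '[[[0,0,0],[0,0,0]],[[0,0,0],[0,0,0]],[[0,0,0],[0,0,0]],[[0,0,0],[0,0,0]]]' 1 60
```

```text
t: 4.6
tool_pos: [0.5724, 0.235, 0.1168]
tool_rot: [-1.239, -2.886, 0.001]
contact_force: [-0.2, 0.5, 0.5]
opening: 0.0426
grip_force: 0.0
t: 5.1
tool_pos: [0.5728, 0.2352, 0.0822]
tool_rot: [-1.239, -2.886, 0.001]
contact_force: [0.2, 0.5, 0.6]
opening: 0.0426
grip_force: 0.0
t: 5.6
tool_pos: [0.574, 0.2355, 0.0839]
tool_rot: [1.238, 2.885, 0.003]
contact_force: [1.3, 1.0, 3.7]
opening: 0.0124
grip_force: 60.9
```

Gripped: opening 12.4 mm at 61 N. Next I lift, turn, and move to a point in front of the prongs.

```bash
python3 -m handwheel '[[[0,0,-3],[0,0,0]],[[0,0,-7],[0,0,0]],[[0,0,-10.6],[0,0,0]],[[0,0,-10.6],[0,0,0]]]'; python3 - <<'E'
from h import *
goto((.535,.039,.190),.066); goto((.545,.18,.190),.41)
E
```

```text
t: 6.1
tool_pos: [0.5746, 0.2357, 0.1917]
tool_rot: [1.237, 2.883, 0.006]
contact_force: [0.9, 0.2, -2.3]
opening: 0.0125
grip_force: 60.2
goto [array([-11.53, -16.42,   0.12]), array([0.006, 0.001, 0.694])]
goto [array([-2.  , -5.98,  0.15]), array([0.005, 0.002, 0.35 ])]
```

```bash
python3 -m handwheel '[[[-1,-3,0],[0,0,0.15]],[[-2,-6,0.1],[0,0,0.3]],[[-4.5,-9,0.1],[0,0,0.45]],[[-7.5,-12.5,0.1],[0,0,0.6]],[[-10,-15,0.1],[0,0,0.694]]]'; python3 - <<'E'
from h import *
goto((.535,.043,.190),.066); goto((.655,.047,.190),.066)
im=ctrl.get_image('scene')
P=ctrl.landmark_of('scene','basket_grip')[0]; T=ctrl.landmark_of('top','basket_grip')[:1]; print(P,T, at('scene',P['position'],.231))
cv2.imwrite('pics/h1.png',cv2.resize(im[100:300,260:500],(720,600),interpolation=2))
E
```

```text
t: 6.72
tool_pos: [0.5309, 0.058, 0.1841]
tool_rot: [-2.149, -2.287, 0.006]
contact_force: [0.0, -0.2, -1.7]
opening: 0.0125
grip_force: 60.2
goto [array([-1.52,  0.31, -0.59]), array([-0.005, -0.   , -0.004])]
goto [array([-1.87, 12.31, -0.66]), array([-0.005, -0.   , -0.004])]
{'position': [341.9, 208.1], 'score': 0.8} [{'position': [282.3, 212.1], 'score': 0.67}] [0.53152461 0.05676677 0.231     ]
```

View pics/h1.png

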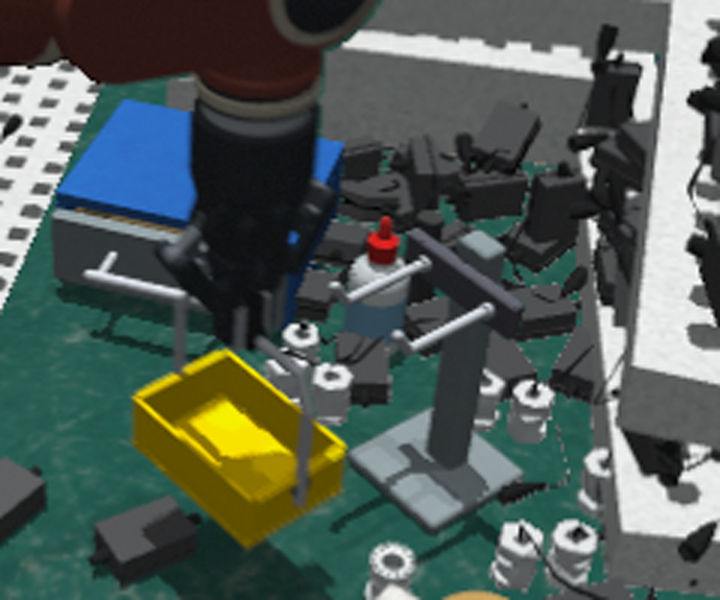

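The basket hangs level in the gripper in front of the prongs; its grip at scene (342,208) matches the tool. Moving in over the prongs.

```bash
python3 -m handwheel '[[[-1.5,0.5,-0.5],[0,0,0]],[[-1.7,3,-0.5],[0,0,0]],[[-1.8,6,-0.5],[0,0,0]],[[-1.9,9.5,-0.5],[0,0,0]],[[-1.9,12.3,-0.5],[0,0,0]]]' && python3 -m handwheel '[[[0,0,0],[0,0,0]],[[0,0,0],[0,0,0]]]'; python3 - <<'E'
from h import *
goto((.655,.047,.157),.066)
im=ctrl.get_image('scene')
P=ctrl.landmark_of('scene','basket_grip')[0]; print(P, at('scene',P['position'],.229))
S=ctrl.landmark_of('scene','hook_seat')[:1];print(S, S and at('scene',S[0]['position'],.194))
cv2.imwrite('pics/h2.png',cv2.resize(im[130:290,330:490],(600,600),interpolation=2))
E
```

```text
t: 7.5
tool_pos: [0.6585, 0.0489, 0.1919]
tool_rot: [-2.145, -2.295, 0.001]
contact_force: [-0.2, 0.1, -2.4]
opening: 0.0124
grip_force: 60.2
t: 7.75
tool_pos: [0.6567, 0.0488, 0.192]
tool_rot: [-2.145, -2.294, 0.002]
contact_force: [1.2, 0.0, -2.4]
opening: 0.0124
grip_force: 60.2
goto [array([-0.17, -0.18,  3.5 ]), array([-0.002, -0.   ,  0.001])]
{'position': [394.4, 184.1], 'score': 0.8} [0.66799839 0.06181149 0.229     ]
[{'position': [395.1, 202.6], 'score': 0.91}] [0.66128472 0.04617782 0.194     ]
```

View pics/h2.png

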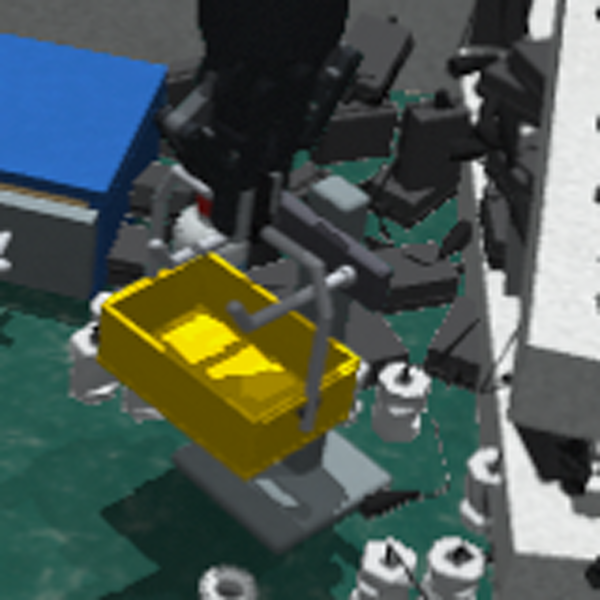

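The prongs pass through the opening, inside the legs, with the bar above them. Lowering.

```bash
python3 -m handwheel '[[[-0.1,-0.1,1],[0,0,0]],[[-0.1,-0.1,2],[0,0,0]],[[-0.1,-0.1,2.7],[0,0,0]],[[-0.1,-0.1,3.1],[0,0,0]],[[-0.1,-0.1,3.3],[0,0,0]]]'
```

```text
t: 8.52
tool_pos: [0.6561, 0.0475, 0.1593]
tool_rot: [-2.147, -2.293, 0.0]
contact_force: [0.6, 0.3, -1.7]
opening: 0.0127
grip_force: 60.1
```

```bash
python3 -m handwheel '[[[0,0,0.2],[0,0,0]],[[0,0,0.3],[0,0,0]],[[0,0,0.3],[0,0,0]]]'
```

```text
t: 8.9
tool_pos: [0.6563, 0.0475, 0.1569]
tool_rot: [2.147, 2.293, 0.0]
contact_force: [-0.1, -0.6, -1.9]
opening: 0.0124
grip_force: 60.1
```

```bash
python3 -m handwheel '[[[0,0,0.2],[0,0,0]],[[0,0,0.4],[0,0,0]],[[0,0,0.4],[0,0,0]]]'
```

```text
t: 9.28
tool_pos: [0.6567, 0.0475, 0.1563]
tool_rot: [2.146, 2.293, 0.002]
contact_force: [-6.1, -0.6, 9.5]
opening: 0.0125
grip_force: 61.8
```

The prongs take the load. Opening halfway and rising clear.

```bash
python3 -m handwheel '[[[0,0,-0.2],[0,0,0]],[[0,0,-0.2],[0,0,0]],[[0,0,-0.2],[0,0,0]],[[0,0,-0.2],[0,0,0]],[[0,0,-0.2],[0,0,0]]]' 0 && python3 -m handwheel '[[[0,0,-1.5],[0,0,0]],[[0,0,-4],[0,0,0]],[[0,0,-7],[0,0,0]],[[0,0,-9],[0,0,0]],[[0,0,-9],[0,0,0]]]'; python3 - <<'E'
from h import *
im=ctrl.get_image('scene')
P=ctrl.landmark_of('scene','basket_grip')[0]; print(P, at('scene',P['position'],.198))
H=ctrl.landmark_of('scene','cab_drawer0_handle')[0];print(H,at('scene',H['position'],.057))
cv2.imwrite('pics/h3.png',cv2.resize(im[140:300,240:450],(788,600),interpolation=2))
E
```

```text
t: 9.9
tool_pos: [0.6561, 0.0475, 0.1545]
tool_rot: [-2.147, -2.293, 0.0]
contact_force: [-0.7, 0.2, 0.6]
opening: 0.0427
grip_force: 0.0
t: 10.52
tool_pos: [0.6575, 0.0475, 0.2479]
tool_rot: [2.144, 2.291, 0.005]
contact_force: [-0.2, 0.6, 0.1]
opening: 0.0427
grip_force: 0.0
{'position': [394.7, 199.9], 'score': 0.67} [0.66279291 0.04984087 0.198     ]
{'position': [310.4, 197.5], 'score': 0.68} [0.62003673 0.29923471 0.057     ]
```

View pics/h3.png

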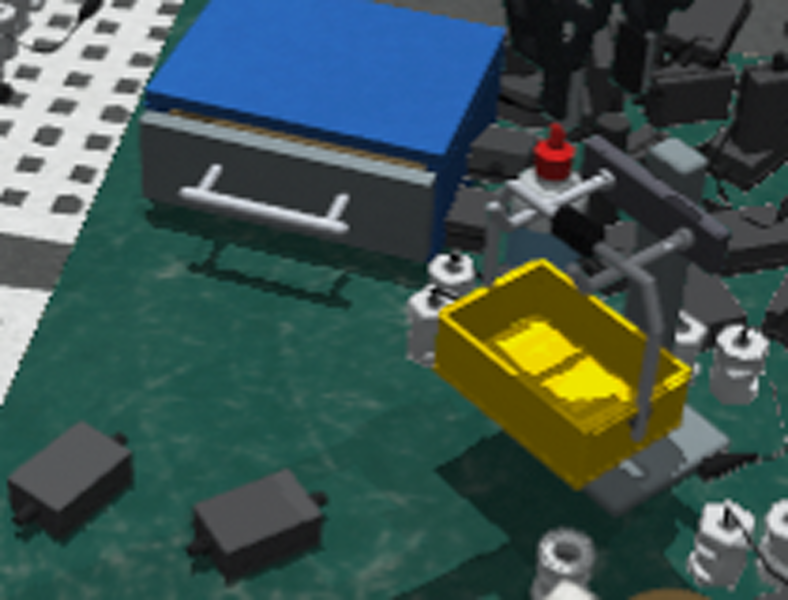

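The basket hangs on both prongs at grip px (394.7,199.9), within tolerance. The handle is at (310,197.5), which agrees with the earlier top-view measurement. Going to the handle.

```bash
python3 - <<'E'
from h import *
A,B=at('scene',(289.5,190.7),.058),at('scene',(331.8,200.8),.058);d=B-A;print(A,B,(A+B)/2,np.arctan2(d[1],d[0]),np.linalg.norm(d))
goto((.6195,.3005,.12),.629)
E
```

```text
[0.59035141 0.3501955  0.058     ] [0.65638877 0.25825835 0.058     ] [0.62337009 0.30422693 0.058     ] -0.9479016558985616 0.11319616973374572
goto [array([25.48, -1.9 , 12.32]), array([-0.002, -0.001, -0.563])]
```

```bash
python3 -m handwheel '[[[6,0,0],[0,0,-0.15]],[[12,-0.5,1],[0,0,-0.3]],[[18,-1,4],[0,0,-0.45]],[[23,-1.5,8],[0,0,-0.563]],[[25.6,-1.8,12],[0,0,-0.563]]]' 0.45 && python3 -m handwheel '[[[0,0,0],[0,0,0]],[[0,0,0],[0,0,0]]]'; python3 - <<'E'
from h import *
goto((.621,.302,.013),.627)
p=np.array(ctrl.get_obs()['tool_pos'])
im=ctrl.get_image('scene')
a=cv2.resize(im[150:220,270:350],(800,700),interpolation=cv2.INTER_CUBIC)[:600]
u=(proj('scene',p+[0,0,.028])-[270,150])*10; cv2.circle(a,tuple(int(v) for v in u),5,(0,0,255),2)
cv2.imwrite('pics/d1.png',a)
E
```

```text
t: 11.3
tool_pos: [0.62, 0.3039, 0.1224]
tool_rot: [-1.421, -2.801, 0.001]
contact_force: [1.2, -0.5, -0.6]
opening: 0.0234
grip_force: 0.0
t: 11.55
tool_pos: [0.6214, 0.3012, 0.1245]
tool_rot: [-1.425, -2.799, 0.001]
contact_force: [-0.4, 0.1, 0.6]
opening: 0.024
grip_force: 0.0
goto [array([ 0.09,  0.03, 11.15]), array([-0.001,  0.   ,  0.002])]
```

View pics/d1.png

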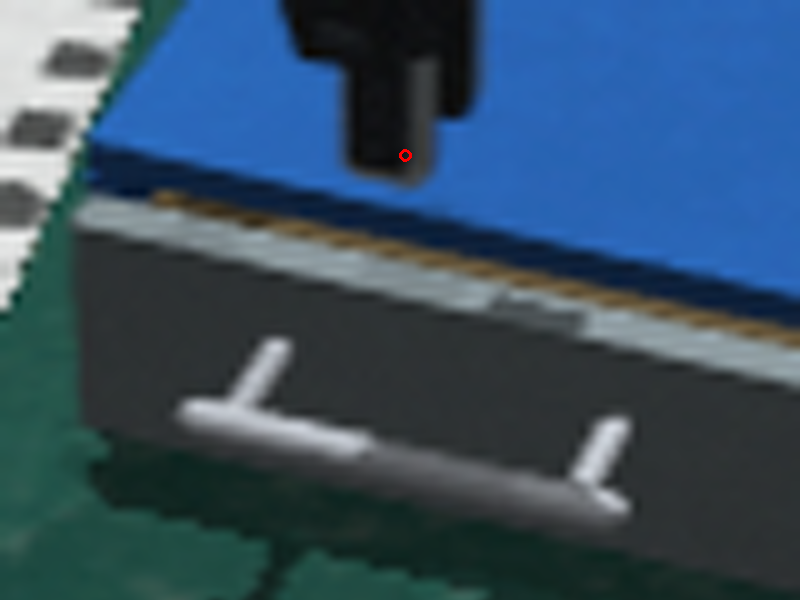

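The fingers are over the middle of the handle bar at crop (405,458), and the 28 mm-corrected tip matches. Descending in two stages.

```bash
python3 -m handwheel '[[[0.1,0,4],[0,0,0]],[[0.1,0,7],[0,0,0]],[[0.1,0,8.5],[0,0,0]],[[0.1,0,9.5],[0,0,0]],[[0.1,0,10]  ,[0,0,0]]]' && python3 -m handwheel '[[[0,0,0.6],[0,0,0]],[[0,0,1.1],[0,0,0]],[[0,0,1.1],[0,0,0]]]'
```

```text
t: 12.22
tool_pos: [0.6218, 0.3025, 0.0257]
tool_rot: [1.425, 2.798, 0.002]
contact_force: [-0.7, 0.2, -0.1]
opening: 0.0231
grip_force: 0.0
t: 12.6
tool_pos: [0.6205, 0.3025, 0.0134]
tool_rot: [-1.425, -2.799, 0.001]
contact_force: [-0.1, 0.7, -0.5]
opening: 0.0236
grip_force: 0.0
```

```bash
python3 -m handwheel '[[[0,0,0],[0,0,0]],[[0,0,0],[0,0,0]],[[0,0,0],[0,0,0]],[[0,0,0],[0,0,0]]]' 1 60; python3 -c "
from h import *
p=np.array(ctrl.get_obs()['tool_pos'])
print(tool(np.array([-.81,-.586,0])*.12))"
```

```text
t: 13.1
tool_pos: [0.6209, 0.3027, 0.014]
tool_rot: [1.425, 2.8, 0.001]
contact_force: [-0.3, 0.1, 0.8]
opening: 0.0087
grip_force: 58.6
[ 3.0e-02 -1.2e+01 -1.0e-02]
```

Gripped. Pulling out along tool −y.

```bash
python3 -m handwheel '[[[0,-1.5,0],[0,0,0]],[[0,-4,0],[0,0,0]],[[0,-6.5,0],[0,0,0]],[[0,-9,0],[0,0,0]],[[0,-11,0],[0,0,0]]]' && python3 -m handwheel '[[[0,-0.4,0],[0,0,0]],[[0,-0.9,0],[0,0,0]],[[0,-1.2,0],[0,0,0]],[[0,-1.2,0],[0,0,0]]]'
```

```text
t: 13.72
tool_pos: [0.5321, 0.2371, 0.014]
tool_rot: [1.424, 2.798, 0.001]
contact_force: [3.2, -0.7, -0.1]
opening: 0.0084
grip_force: 60.3
t: 14.22
tool_pos: [0.5301, 0.2354, 0.0142]
tool_rot: [1.421, 2.787, 0.03]
contact_force: [27.2, 16.1, -23.4]
opening: 0.0084
grip_force: 58.3
```

```bash
python3 -m handwheel '[[[0,0.2,0],[0,0,0]],[[0,0.2,0],[0,0,0]]]';python3 - <<'E'
from h import *
im=ctrl.get_image('scene');im2=ctrl.get_image('top')
for q in('cab_drawer0_handle','drawer_floor'):
  for c in('scene','top'): print(q,c,[(np.round(r['position'],1).tolist(),round(r['score'],2),at(c,r['position'],.057 if 'h' in q else .022).round(4)) for r in ctrl.landmark_of(c,q)][:2])
cv2.imwrite('pics/d2.png',cv2.resize(im[150:280,240:420],(800,578),interpolation=2))
E
```

```text
t: 14.48
tool_pos: [0.5299, 0.2353, 0.0142]
tool_rot: [1.422, 2.791, 0.021]
contact_force: [19.9, 11.1, -16.4]
opening: 0.0087
grip_force: 59.2
cab_drawer0_handle scene [([294.5, 220.0], 0.8, array([0.5416, 0.2485, 0.057 ]))]
cab_drawer0_handle top []
drawer_floor scene [([299.4, 221.3], 0.98, array([0.5699, 0.2723, 0.022 ]))]
drawer_floor top [([270.6, 222.5], 0.93, array([0.5676, 0.2659, 0.022 ])), ([378.4, 169.9], 0.75, array([0.6933, 0.0206, 0.022 ]))]
```

View pics/d2.png

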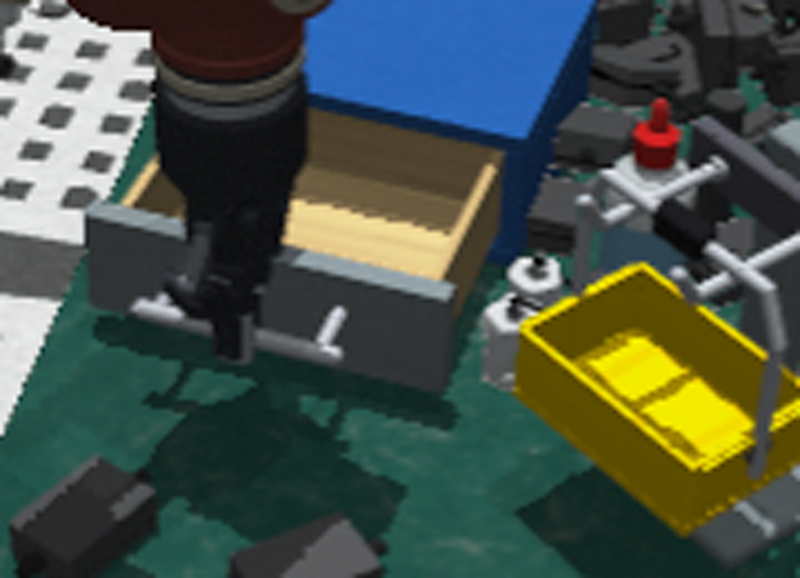

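The drawer is out against its stop: 22 N resistance, with the wooden interior visible and the basket untouched at (660,380). Relaxing and letting go of the handle.

```bash
python3 -m handwheel '[[[0,0.3,-0.1],[0,0,0]],[[0,0.5,-0.2],[0,0,0]],[[0,0.5,-0.2],[0,0,0]]]' && python3 -m handwheel '[[[0,0,0],[0,0,0]],[[0,0,0],[0,0,0]],[[0,0,-2],[0,0,0]],[[0,0,-6],[0,0,0]],[[0,0,-11],[0,0,0]]]' 0.45; python3 - <<'E'
from h import *
for i in range(2):
 for c in(('scene',) if i==0 else ('top',)):
  im=ctrl.get_image(c)
  print(c,[(np.round(r['position'],1).tolist(),round(r['score'],2),at(c,r['position'],.0).round(4)) for r in ctrl.landmark_of(c,'adapter_loose0')][:4])
  print(c,[(np.round(r['position'],1).tolist(),round(r['score'],2),at(c,r['position'],.013).round(4)) for r in ctrl.look_for(c,'adapter_loose0')][:4])
  print(c,[(np.round(r['position'],1).tolist(),round(r['score'],2),at(c,r['position'],.022).round(4)) for r in ctrl.landmark_of(c,'drawer_floor')][:2])
  cv2.imwrite(f'pics/e_{c}.png',im)
E
```

```text
t: 15.15
tool_pos: [0.5296, 0.2352, 0.0141]
tool_rot: [1.424, 2.797, 0.004]
contact_force: [9.9, 2.0, -12.0]
opening: 0.0084
grip_force: 59.7
t: 15.78
tool_pos: [0.5272, 0.2348, 0.1276]
tool_rot: [-1.425, -2.799, 0.001]
contact_force: [0.1, 0.3, 0.5]
opening: 0.0235
grip_force: 0.0
scene [([257.2, 271.2], 0.64, array([0.4109, 0.2011, 0.    ])), ([307.8, 284.2], 0.56, array([0.485 , 0.1049, 0.    ]))]
scene [([259.0, 266.4], 0.71, array([0.4162, 0.2006, 0.013 ])), ([308.9, 278.1], 0.63, array([0.4905, 0.1088, 0.013 ])), ([383.8, 197.8], 0.19, array([0.8121, 0.2381, 0.013 ]))]
scene [([300.5, 222.1], 0.91, array([0.5706, 0.2682, 0.022 ]))]
top [([337.4, 259.2], 0.86, array([0.4875, 0.1123, 0.    ])), ([300.1, 291.8], 0.65, array([0.4129, 0.1964, 0.    ]))]
top [([338.8, 259.6], 0.85, array([0.4867, 0.1099, 0.013 ])), ([299.1, 288.2], 0.57, array([0.4218, 0.1984, 0.013 ]))]
top []
```

Both adapters are unmoved at (0.413,0.196) and (0.486,0.108). Next is the first one.

```bash
python3 -c "
from h import *
goto((.413,.196,.06),1.868);print(ctrl.get_obs()['q'])"
```

```text
goto [array([  3.56, -11.44,   6.46]), array([-0.002, -0.002, -1.239])]
[ 2.89955688e-01 -2.52281393e-03  1.79604351e+00  2.58032428e-05
  1.35084114e+00 -3.39043811e-01]
```

```bash
python3 -m handwheel '[[[1,-3,0],[0,0,-0.18]],[[2,-6,1],[0,0,-0.36]],[[3,-9,2],[0,0,-0.54]],[[3.5,-11.4,3],[0,0,-0.72]],[[3.5,-11.4,4],[0,0,-0.9]]]' -0.45 40; python3 -c "
from h import *
goto((.413,.196,.04),1.868)"
```

```text
t: 16.8
tool_pos: [0.4126, 0.1954, 0.0837]
tool_rot: [-0.056, -3.138, 0.001]
contact_force: [-0.1, 0.2, -0.5]
opening: 0.0622
grip_force: 0.0
goto [array([-0.05,  0.07,  4.37]), array([-0.   , -0.003, -0.333])]
```

```bash
python3 -m handwheel '[[[0,0,1],[0,0,-0.17]],[[0,0,3],[0,0,-0.333]],[[0,0,6],[0,0,-0.333]],[[0,0,8],[0,0,-0.333]],[[0,0,8],[0,0,-0.333]]]'; python3 - <<'E'
from h import *
goto((.413,.196,-.026),1.868)
p=np.array(ctrl.get_obs()['tool_pos']);im=ctrl.get_image('scene')
a=cv2.resize(im[220:300,210:320],(800,582),interpolation=cv2.INTER_CUBIC)
u=(proj('scene',p+[0,0,.035])-[210,220])*800/110; cv2.circle(a,tuple(int(v) for v in u),5,(0,0,255),2)
cv2.imwrite('pics/a1.png',a)
E
```

```text
t: 17.42
tool_pos: [0.4122, 0.1953, 0.0029]
tool_rot: [0.455, -3.102, 0.001]
contact_force: [-0.5, -0.7, 0.6]
opening: 0.062
grip_force: 0.0
goto [array([-0.12,  0.04,  2.88]), array([ 0.   , -0.007, -0.006])]
```

View pics/a1.png

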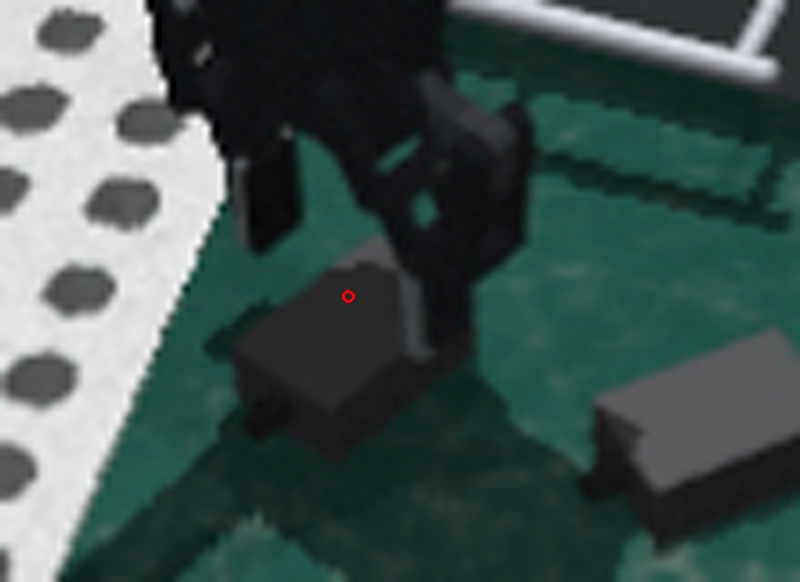

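The fingers straddle the adapter (centre crop ≈(350,340)). Going down and gripping.

```bash
python3 -m handwheel '[[[-0.1,0,1.2],[0,0,0]],[[-0.1,0,2.2],[0,0,0]],[[-0.1,0,2.8],[0,0,0]],[[-0.1,0,2.8],[0,0,0]]]' && python3 -m handwheel '[[[0,0,0],[0,0,0]],[[0,0,0],[0,0,0]],[[0,0,0],[0,0,0]],[[0,0,0],[0,0,0]]]' 1 40
```

```text
t: 17.98
tool_pos: [0.4154, 0.1962, -0.0229]
tool_rot: [0.456, -3.107, 0.0]
contact_force: [0.2, 0.3, 0.7]
opening: 0.062
grip_force: 0.0
t: 18.48
tool_pos: [0.4165, 0.1966, -0.0218]
tool_rot: [-0.456, 3.107, 0.0]
contact_force: [0.6, -0.8, 2.7]
opening: 0.0431
grip_force: 42.6
```

Gripped (43 mm, 43 N). Lifting and carrying to the drawer's left slot.

```bash
python3 -m handwheel '[[[0,0,-3],[0,0,0]],[[0,0,-8],[0,0,0]],[[0,0,-12.5],[0,0,0]],[[0,0,-12.5],[0,0,0]]]'; python3 -c "
from h import *
goto((.592,.327,.10),2.197)"
```

```text
t: 18.98
tool_pos: [0.4188, 0.1973, 0.107]
tool_rot: [-0.455, 3.1, 0.002]
contact_force: [0.0, 0.4, -0.4]
opening: 0.0428
grip_force: 42.3
goto [array([-20.31,   7.45,   0.88]), array([-0.002,  0.008, -0.335])]
```

```bash
python3 -m handwheel '[[[-5,1.8,0],[0,0,-0.15]],[[-10,3.7,0],[0,0,-0.335]],[[-15,5.5,0],[0,0,-0.335]],[[-20,7.3,0],[0,0,-0.335]],[[-20.3,7.4,0],[0,0,-0.335]]]' && python3 -m handwheel '[[[0,0,0],[0,0,0]],[[0,0,0],[0,0,0]]]'; python3 - <<'E'
from h import *
goto((.592,.327,.003),2.197)
im=ctrl.get_image('scene')
print([(np.round(r['position'],1).tolist(),round(r['score'],2),at('scene',r['position'],.022).round(4)) for r in ctrl.landmark_of('scene','drawer_floor')][:2])
cv2.imwrite('pics/p1.png',cv2.resize(im[130:270,240:400],(686,600),interpolation=2))
E
```

```text
t: 19.6
tool_pos: [0.5895, 0.3264, 0.0987]
tool_rot: [0.967, -2.984, 0.0]
contact_force: [-0.1, -0.2, -0.6]
opening: 0.0425
grip_force: 42.3
t: 19.85
tool_pos: [0.5879, 0.3248, 0.1021]
tool_rot: [0.967, -2.988, 0.0]
contact_force: [0.3, -0.2, -0.5]
opening: 0.0425
grip_force: 42.3
goto [array([-0.47, -0.06,  9.9 ]), array([ 0.   , -0.001, -0.   ])]
[([300.2, 219.7], 0.87, array([0.5748, 0.2762, 0.022 ]))]
```

View pics/p1.png

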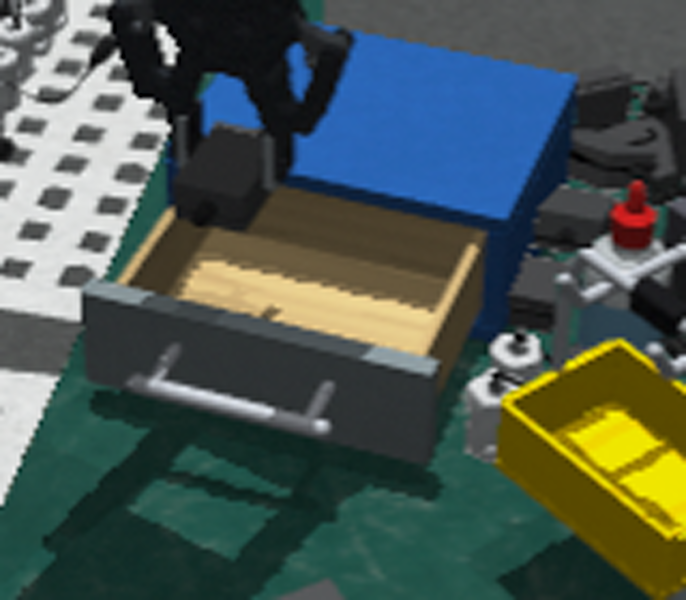

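The adapter is held level over the left half of the drawer (crop (225,180)), inside the walls. I've now used up (slightly overshot) the picture allowance, so from here I rely on numbers only.

```bash
python3 -m handwheel '[[[-0.7,-0.05,2],[0,0,0]],[[-0.7,-0.05,5],[0,0,0]],[[-0.7,-0.05,8],[0,0,0]],[[-0.7,-0.05,9.2],[0,0,0]],[[-0.7,-0.05,9.6],[0,0,0]]]' && python3 -m handwheel '[[[0,0,0.2],[0,0,0]],[[0,0,0.4],[0,0,0]],[[0,0,0.4],[0,0,0]]]'
```

```text
t: 20.58
tool_pos: [0.5946, 0.329, 0.0055]
tool_rot: [0.967, -2.987, 0.0]
contact_force: [-0.0, 1.5, -0.3]
opening: 0.0425
grip_force: 42.3
t: 20.95
tool_pos: [0.5956, 0.3295, 0.0035]
tool_rot: [-0.967, 2.988, 0.0]
contact_force: [0.1, 0.4, -0.9]
opening: 0.0431
grip_force: 42.3
```

```bash
python3 -m handwheel '[[[0,0,0.2],[0,0,0]],[[0,0,0.3],[0,0,0]],[[0,0,0.3],[0,0,0]]]' && python3 -m handwheel '[[[0,0,0],[0,0,0]],[[0,0,0],[0,0,0]],[[0,0,0],[0,0,0]]]' -0.3 && python3 -m handwheel '[[[0,0,-2],[0,0,0]],[[0,0,-6],[0,0,0]],[[0,0,-10],[0,0,0]],[[0,0,-12],[0,0,0]],[[0,0,-12],[0,0,0]]]'; python3 - <<'E'
from h import *
for c in('scene','top'):
  im=ctrl.get_image(c)
  print(c,[(np.round(r['position'],1).tolist(),round(r['score'],2),at(c,r['position'],.0).round(4),at(c,r['position'],.022).round(4)) for r in ctrl.landmark_of(c,'adapter_loose0')][:4])
goto((.486,.108,.08),1.468)
E
```

```text
t: 21.32
tool_pos: [0.5954, 0.3294, 0.0003]
tool_rot: [-0.967, 2.988, 0.0]
contact_force: [-0.6, -0.2, 2.5]
opening: 0.0429
grip_force: 42.5
t: 21.7
tool_pos: [0.595, 0.3292, -0.0004]
tool_rot: [0.968, -2.989, 0.0]
contact_force: [1.0, 0.4, -0.6]
opening: 0.0554
grip_force: 0.0
t: 22.32
tool_pos: [0.5965, 0.3299, 0.1226]
tool_rot: [-0.966, 2.984, 0.001]
contact_force: [1.1, -0.2, -0.7]
opening: 0.0557
grip_force: 0.0
scene [([306.8, 283.8], 0.64, array([ 0.4838,  0.1072, -0.    ]), array([0.473 , 0.0905, 0.022 ])), ([295.6, 223.2], 0.56, array([0.5714, 0.2928, 0.    ]), array([0.5584, 0.2714, 0.022 ])), ([292.7, 204.5], 0.49, array([0.6046, 0.3598, 0.    ]), array([0.5907, 0.3367, 0.022 ]))]
top [([338.6, 260.5], 0.87, array([0.4846, 0.1096, 0.    ]), array([0.4847, 0.1109, 0.022 ])), ([247.1, 211.2], 0.57, array([0.5949, 0.3236, 0.    ]), array([0.5925, 0.3201, 0.022 ]))]
goto [array([ 21.65, -11.57,   3.78]), array([-0.001, -0.004,  0.729])]
```

Adapter 1 is in the left slot, seen at ≈(0.592,0.328). Next is adapter 2 at (0.4855,0.108), unmoved.

```bash
python3 -m handwheel '[[[5,-2.7,0],[0,0,0.15]],[[10,-5.4,0],[0,0,0.3]],[[15,-8,1],[0,0,0.45]],[[19,-10.3,2],[0,0,0.6]],[[21.6,-11.6,3.7],[0,0,0.73]]]' -0.45 && python3 -m handwheel '[[[0,0,0],[0,0,0]],[[0,0,1],[0,0,0]]]'; python3 - <<'E'
from h import *
goto((.4855,.108,-.0235),1.468)
im=ctrl.get_image('scene');print([(np.round(r['position'],1).tolist(),round(r['score'],2),at('scene',r['position'],.0).round(4)) for r in ctrl.landmark_of('scene','adapter_loose0')][:4])
E
```

```text
t: 23.15
tool_pos: [0.4865, 0.107, 0.0811]
tool_rot: [-0.172, -3.135, 0.001]
contact_force: [1.1, -0.1, -0.3]
opening: 0.0618
grip_force: 0.0
t: 23.4
tool_pos: [0.489, 0.1091, 0.0729]
tool_rot: [0.161, 3.136, 0.001]
contact_force: [-0.6, 0.8, -0.3]
opening: 0.062
grip_force: 0.0
goto [array([ 0.35, -0.15,  9.64]), array([0.001, 0.001, 0.   ])]
[([307.1, 283.5], 0.76, array([0.4849, 0.1075, 0.    ])), ([282.8, 199.6], 0.44, array([ 0.5935,  0.3916, -0.    ]))]
```

```bash
python3 -m handwheel '[[[0.2,-0.1,4],[0,0,0]],[[0.3,-0.1,7],[0,0,0]],[[0.3,-0.1,9],[0,0,0]],[[0.3,-0.1,9.6],[0,0,0]],[[0.3,-0.1,9.6],[0,0,0]]]' && python3 -m handwheel '[[[0,0,0],[0,0,0]],[[0,0,0],[0,0,0]],[[0,0,0],[0,0,0]],[[0,0,0],[0,0,0]]]' 1 40
```

```text
t: 24.12
tool_pos: [0.4854, 0.1085, -0.0231]
tool_rot: [0.161, 3.137, 0.0]
contact_force: [0.5, 0.1, -0.3]
opening: 0.0618
grip_force: 0.0
t: 24.62
tool_pos: [0.4865, 0.1082, -0.0218]
tool_rot: [0.163, 3.135, 0.001]
contact_force: [-0.1, 0.1, 5.6]
opening: 0.0425
grip_force: 43.2
```

```bash
python3 -m handwheel '[[[0,0,-3],[0,0,0]],[[0,0,-8],[0,0,0]],[[0,0,-12.5],[0,0,0]],[[0,0,-12.5],[0,0,0]]]'; python3 - <<'E'
from h import *
goto((.637,.267,.10),2.197)
for c in('scene','top'):
  im=ctrl.get_image(c)
  print(c,[(np.round(r['position'],1).tolist(),round(r['score'],2),at(c,r['position'],.022).round(4)) for r in ctrl.landmark_of(c,'adapter_loose0')][:4])
E
```

```text
t: 25.12
tool_pos: [0.488, 0.1082, 0.1062]
tool_rot: [0.163, 3.129, 0.002]
contact_force: [0.3, -0.2, -0.5]
opening: 0.0429
grip_force: 42.4
goto [array([-13.17,  17.34,   0.76]), array([-0.002,  0.009, -0.73 ])]
scene [([285.2, 203.6], 0.61, array([0.5766, 0.3503, 0.022 ])), ([305.9, 236.0], 0.59, array([0.5543, 0.2189, 0.022 ]))]
top [([231.6, 217.7], 0.67, array([0.5771, 0.3547, 0.022 ]))]
```

Adapter 1 has been nudged toward the left wall of the drawer, which leaves it inside. Placing adapter 2 in the right slot.

```bash
python3 -c "
from h import *
print(tri((285.2,203.6),(231.6,217.7)))"; python3 -m handwheel '[[[-3,4,0],[0,0,-0.15]],[[-6,8,0],[0,0,-0.3]],[[-9,12,0],[0,0,-0.45]],[[-12,16,0],[0,0,-0.6]],[[-13.2,17.3,0],[0,0,-0.73]]]' && python3 -m handwheel '[[[0,0,0],[0,0,0]],[[0,0,0],[0,0,0]]]'; python3 - <<'E'
from h import *
goto((.637,.267,.001),2.197)
E
```

```text
(array([0.57824817, 0.35506361, 0.01800843]), np.float64(0.0017887089268508814))
t: 25.95
tool_pos: [0.634, 0.268, 0.0983]
tool_rot: [0.975, -2.982, -0.0]
contact_force: [-0.6, -0.8, -1.0]
opening: 0.0427
grip_force: 42.4
t: 26.2
tool_pos: [0.6328, 0.2656, 0.0998]
tool_rot: [0.964, -2.986, 0.0]
contact_force: [-0.2, -0.7, -0.8]
opening: 0.043
grip_force: 42.4
goto [array([-0.45, -0.14,  9.88]), array([ 0.001, -0.003, -0.002])]
```

```bash
python3 -m handwheel '[[[-0.4,-0.1,2],[0,0,0]],[[-0.4,-0.1,5],[0,0,0]],[[-0.4,-0.1,8],[0,0,0]],[[-0.4,-0.1,9.2],[0,0,0]],[[-0.4,-0.1,9.7],[0,0,0]]]' && python3 -m handwheel '[[[0,0,0.2],[0,0,0]],[[0,0,0.4],[0,0,0]],[[0,0,0.4],[0,0,0]]]'
```

```text
t: 26.82
tool_pos: [0.6373, 0.2675, 0.0035]
tool_rot: [0.966, -2.988, 0.0]
contact_force: [-0.3, 0.2, -0.4]
opening: 0.0428
grip_force: 42.4
t: 27.2
tool_pos: [0.6386, 0.2681, 0.0015]
tool_rot: [-0.967, 2.988, -0.0]
contact_force: [-0.9, 0.4, -0.5]
opening: 0.0425
grip_force: 42.4
```

```bash
python3 -m handwheel '[[[0,0,0.15],[0,0,0]],[[0,0,0.15],[0,0,0]]]' && python3 -m handwheel '[[[0,0,0],[0,0,0]],[[0,0,0],[0,0,0]],[[0,0,0],[0,0,0]]]' -0.3 && python3 -m handwheel '[[[0,0,-2],[0,0,0]],[[0,0,-6],[0,0,0]],[[0,0,-10],[0,0,0]],[[0,0,-13],[0,0,0]],[[0,0,-16],[0,0,0]]]' && python3 -m handwheel '[[[5,0,0],[0,0,0]],[[10,2,0],[0,0,0]],[[15,4,0],[0,0,0]],[[20,5,0],[0,0,0]],[[22,5,0],[0,0,0]]]'; python3 - <<'E'
from h import *
L={}
for c in('scene','top'):
  im=ctrl.get_image(c); cv2.imwrite(f'pics/z_{c}.png',im)
  print(c,[(np.round(r['position'],1).tolist(),round(r['score'],2),at(c,r['position'],.022).round(4)) for r in ctrl.landmark_of(c,'adapter_loose0')][:4])
  print(c,'handle',[(np.round(r['position'],1).tolist(),round(r['score'],2),at(c,r['position'],.057).round(4)) for r in ctrl.landmark_of(c,'cab_drawer0_handle')][:2])
  print(c,'floor',[(np.round(r['position'],1).tolist(),round(r['score'],2),at(c,r['position'],.022).round(4)) for r in ctrl.landmark_of(c,'drawer_floor')][:2])
  print(c,'grip',[(np.round(r['position'],1).tolist(),round(r['score'],2),at(c,r['position'],.198).round(4)) for r in ctrl.landmark_of(c,'basket_grip')][:2])
E
```

```text
t: 27.45
tool_pos: [0.6387, 0.2682, 0.0002]
tool_rot: [-0.967, 2.987, 0.0]
contact_force: [-0.4, 0.6, 3.2]
opening: 0.0429
grip_force: 42.8
t: 27.82
tool_pos: [0.6379, 0.2679, -0.0011]
tool_rot: [0.967, -2.988, 0.0]
contact_force: [0.8, 0.2, 0.2]
opening: 0.0552
grip_force: 0.0
t: 28.45
tool_pos: [0.6385, 0.2681, 0.1625]
tool_rot: [-0.967, 2.986, -0.0]
contact_force: [1.0, 0.3, 0.5]
opening: 0.0554
grip_force: 0.0
t: 29.08
tool_pos: [0.4287, 0.179, 0.1604]
tool_rot: [-0.968, 2.987, -0.0]
contact_force: [-1.1, -0.0, 1.0]
opening: 0.0554
grip_force: 0.0
scene [([323.3, 211.6], 0.82, array([0.6401, 0.2705, 0.022 ])), ([284.1, 202.2], 0.57, array([0.5771, 0.3567, 0.022 ]))]
scene handle [([294.6, 224.6], 0.69, array([0.533 , 0.2345, 0.057 ]))]
scene floor [([300.0, 223.3], 0.57, array([0.5672, 0.2652, 0.022 ]))]
scene grip [([393.8, 202.1], 0.79, array([0.6565, 0.0454, 0.198 ]))]
top [([268.4, 189.9], 0.69, array([0.6424, 0.2732, 0.022 ])), ([230.5, 214.5], 0.63, array([0.5844, 0.3576, 0.022 ])), ([270.0, 219.3], 0.55, array([0.5749, 0.2674, 0.022 ]))]
top handle [([282.0, 238.4], 0.57, array([0.5305, 0.2364, 0.057 ]))]
top floor [([272.0, 223.3], 0.84, array([0.5658, 0.2626, 0.022 ]))]
top grip [([379.5, 162.4], 0.69, array([0.6703, 0.0455, 0.198 ]))]
```

Both adapters read inside the drawer and the basket still hangs in place. Returning to the handle to push it shut.

```bash
python3 - <<'E'
from h import *
print(tri((284.1,202.2),(230.5,214.5)),tri((323.3,211.6),(268.4,189.9)))
goto((.5296,.2352,.13),.627); print(ctrl.get_obs()['q'][5])
E
```

```text
(array([0.58230993, 0.35991134, 0.017633  ]), np.float64(0.005816055261769099)) (array([0.6427047 , 0.27368098, 0.01861569]), np.float64(0.0005951213908451544))
goto [array([-11.25,  -1.29,   2.91]), array([-0.00e+00, -1.00e-03,  1.57e+00])]
-1.9616171567681193
```

```bash
python3 -m handwheel '[[[-2,0,0],[0,0,0.18]],[[-4,-0.3,0],[0,0,0.36]],[[-6,-0.6,0],[0,0,0.54]],[[-8,-1,0],[0,0,0.72]],[[-10,-1.2,1],[0,0,0.9]]]' 0.45 60 && python3 -m handwheel '[[[0,0,0],[0,0,0.18]],[[0,0,0],[0,0,0.36]],[[0,0,0],[0,0,0.54]],[[0,0,0],[0,0,0.67]],[[0,0,0],[0,0,0.67]]]'; python3 - <<'E'
from h import *
goto((.5296,.2352,.0135),.627)
E
```

```text
t: 30.2
tool_pos: [0.5201, 0.229, 0.1497]
tool_rot: [0.438, 3.11, 0.001]
contact_force: [-0.4, -0.2, -0.2]
opening: 0.0231
grip_force: 0.0
t: 30.82
tool_pos: [0.5187, 0.2285, 0.1488]
tool_rot: [-1.426, -2.799, 0.001]
contact_force: [1.1, 0.2, -0.6]
opening: 0.0233
grip_force: 0.0
goto [array([-0.1 ,  1.29, 13.53]), array([-0.001, -0.   ,  0.002])]
```

```bash
python3 -m handwheel '[[[0,1.3,3],[0,0,0]],[[0,1.3,7],[0,0,0]],[[0,1.3,10],[0,0,0]],[[0,1.3,12],[0,0,0]],[[0,1.3,13],[0,0,0]]]' && python3 -m handwheel '[[[0,0,0.5],[0,0,0]],[[0,0,0.5],[0,0,0]]]' && python3 -m handwheel '[[[0,0,0],[0,0,0]],[[0,0,0],[0,0,0]],[[0,0,0],[0,0,0]],[[0,0,0],[0,0,0]]]' 1 60
```

```text
t: 31.45
tool_pos: [0.5287, 0.2359, 0.018]
tool_rot: [-1.426, -2.798, 0.001]
contact_force: [0.2, -0.3, 0.9]
opening: 0.0234
grip_force: 0.0
t: 31.7
tool_pos: [0.5297, 0.2362, 0.0149]
tool_rot: [1.427, 2.798, 0.001]
contact_force: [-0.5, -0.2, -0.1]
opening: 0.0236
grip_force: 0.0
t: 32.2
tool_pos: [0.53, 0.2364, 0.0155]
tool_rot: [1.427, 2.797, 0.002]
contact_force: [-2.4, -0.5, 5.7]
opening: 0.0083
grip_force: 59.0
```

```bash
python3 -m handwheel '[[[0,1,0],[0,0,0]],[[0,3,0],[0,0,0]],[[0,5,0],[0,0,0]],[[0,7,0],[0,0,0]],[[0,9,0],[0,0,0]]]' && python3 -m handwheel '[[[0,1,0],[0,0,0]],[[0,1.9,0],[0,0,0]],[[0,2.5,0],[0,0,0]],[[0,2.8,0],[0,0,0]],[[0,2.8,0],[0,0,0]]]'
```

```text
t: 32.83
tool_pos: [0.6026, 0.2901, 0.0155]
tool_rot: [-1.428, -2.798, -0.002]
contact_force: [-2.1, 1.0, 7.7]
opening: 0.0084
grip_force: 59.2
t: 33.45
tool_pos: [0.6236, 0.3056, 0.0155]
tool_rot: [-1.426, -2.796, 0.002]
contact_force: [-6.6, -0.2, 10.2]
opening: 0.0083
grip_force: 60.4
```

```bash
python3 -m handwheel '[[[0,0.3,0.1],[0,0,0]],[[0,0.5,0.1],[0,0,0]],[[0,0.5,0.1],[0,0,0]]]'
```

```text
t: 33.83
tool_pos: [0.6234, 0.3054, 0.0154]
tool_rot: [-1.423, -2.79, 0.021]
contact_force: [-23.8, -11.6, 26.1]
opening: 0.0087
grip_force: 62.2
```

Firmly shut: 26 N and no more travel. Relaxing, letting go and backing off.

```bash
python3 -m handwheel '[[[0,-0.4,-0.2],[0,0,0]],[[0,-0.5,-0.3],[0,0,0]],[[0,-0.5,-0.3],[0,0,0]]]' && python3 -m handwheel '[[[0,0,0],[0,0,0]],[[0,0,0],[0,0,0]],[[0,0,0],[0,0,0]]]' 0.45 && python3 -m handwheel '[[[0,0,-2],[0,0,0]],[[0,0,-6],[0,0,0]],[[0,0,-10],[0,0,0]],[[0,-4,-13],[0,0,0]],[[0,-10,-14],[0,0,0]]]' && python3 -m handwheel '[[[0,-4,0],[0,0,0]],[[0,-8,0],[0,0,0]],[[0,-8,0],[0,0,0]],[[0,-8,0],[0,0,0]]]'; python3 - <<'E'
from h import *
for c in('scene','top'):
  im=ctrl.get_image(c)
  for q,z in(('adapter_loose0',0),('cab_drawer0_handle',.057),('drawer_floor',.022),('basket_grip',.198),('bottle',0)):
    print(c,q,[(np.round(r['position'],1).tolist(),round(r['score'],2),at(c,r['position'],z).round(4)) for r in ctrl.landmark_of(c,q)][:3])
E
```

```text
t: 34.2
tool_pos: [0.6236, 0.3056, 0.0156]
tool_rot: [-1.427, -2.797, 0.001]
contact_force: [-4.6, 2.8, 1.7]
opening: 0.0083
grip_force: 59.7
t: 34.58
tool_pos: [0.6252, 0.305, 0.0163]
tool_rot: [1.428, 2.797, 0.0]
contact_force: [0.3, 1.4, -0.4]
opening: 0.0234
grip_force: 0.0
t: 35.2
tool_pos: [0.5457, 0.2469, 0.1616]
tool_rot: [1.425, 2.793, 0.009]
contact_force: [-0.6, -0.4, 1.4]
opening: 0.0235
grip_force: 0.0
t: 35.7
tool_pos: [0.4799, 0.1999, 0.1578]
tool_rot: [1.427, 2.796, 0.003]
contact_force: [-0.3, -0.1, -0.1]
opening: 0.0236
grip_force: 0.0
scene adapter_loose0 [([384.6, 244.8], 0.44, array([0.7083, 0.1082, 0.    ]))]
scene cab_drawer0_handle [([309.5, 196.6], 0.7, array([0.6201, 0.3035, 0.057 ]))]
scene drawer_floor [([315.1, 192.8], 0.9, array([0.6656, 0.3457, 0.022 ]))]
scene basket_grip [([395.3, 198.4], 0.69, array([0.6671, 0.0529, 0.198 ]))]
scene bottle [([383.2, 211.3], 0.77, array([ 0.7861,  0.2074, -0.    ]))]
top adapter_loose0 [([379.9, 168.2], 0.57, array([0.7021, 0.0136, 0.    ]))]
top cab_drawer0_handle [([249.1, 192.6], 0.75, array([0.6301, 0.3117, 0.057 ]))]
top drawer_floor [([242.2, 179.7], 0.75, array([0.6652, 0.3341, 0.022 ]))]
top basket_grip [([377.4, 168.2], 0.6, array([0.659 , 0.0495, 0.198 ]))]
top bottle [([300.0, 137.0], 0.61, array([0.7751, 0.2041, 0.    ]))]
```

```bash
python3 -c "
from station import ctrl
print(ctrl.finish_job())"
```

```text
the job is handed in; nothing more can be done
None
```

I handed the job in at about 36 s with no verdict shown: the basket hangs on the hook, both adapters present are in the drawer, the drawer is pushed shut and the bottle is standing, all by my last camera and force readings; I viewed 16 pictures, two over the limit of 14.

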